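Shut the blue tray and draw out the key tray

ROBOT

A 6-joint arm with a two-finger parallel gripper is mounted at the origin on the work surface. World frame = base frame: x ahead of the robot, y to its left, z up, the work surface at z = 0. Lengths are in mm, angles in rad, forces in N, time in s.
With the tool pointing down it reaches from about 350 to 775 mm from the base axis. Payload 7.3 kg.
Tool frame: the origin (TCP) lies midway between the tips of the shut fingers; the grasp point (between the pads) lies 19 mm behind it; x points along the fingers, y is the direction in which the jaws open and shut, and the axes are right-handed (so a half turn about x gives the same grasp; the last joint's range is limited). The gripper opens to 92 mm and grips with 3 to 60 N. Pads are 19 mm wide; open, the fingers measure 130 mm over their backs; the gripper's body (75 mm by 190 mm) begins 47 mm behind the grasp point.
Start: joints at [-1.395, 0.342, 1.524, -0, 1.275, -0.146], TCP at [166.067, -498.063, 226.741] pointing down, gripper open.
Joint ranges: [-2.53, 2.53], [-0.77, 2.02], [0.04, 2.7], [-1, 4.14], [0.28, 2.66], [-3.11, 3.11]. Speed limits (rad/s): [2.57, 2.57, 3.14, 3.14, 3.14, 3.14].

INTERFACE

Orientations are given as [roll, pitch, yaw] about the fixed x, y, z axes, in that order (R = Rz(yaw) Ry(pitch) Rx(roll)).
In Python, from plant import bot gives the robot as it stands. The module is installed in compiled form; this text tells all that it offers.
- The arm moves only by the shell command python3 -m handwheel 'ROWS' [OPENING]. ROWS is JSON, a list that holds one entry, the list of rows, each a list of 4 numbers: the shift along the tool's x, y, z in cm, then the turn about the tool's x in rad. A call has 1 to 8 rows; each row shifts and turns the commanded pose from where the row before left it, along the tool's axes as they then stand; what a row does not reach is not made up. A row lasts 1/12 s, in which the tool goes at most 41.7 mm and 7.16 degrees, less where a joint would pass 70% of its speed; a pose out of reach is approached as far as the arm can. A call is refused whole if a number of a shift passes 4.17 or a number of a turn 0.125, either way. A call with a gripper value outside its range is refused whole. OPENING is the opening, from 0 (shut) to 1 (fully open), set as the call begins (- or left out, the last holds). The fingers move at their own pace and stop on an object; the grip force is fixed at half the most. Time passes only in rows, so rows that do not move let the fingers close. It gives the time, the measured TCP pose, the force and the opening at its end, in the units of the state.
- bot.get_obs(): the state, without advancing time (a new reading comes with each control period).
- bot.capture(name): name is "scene" or "side" or "wrist"; returns (picture, depth): 384x512x3 uint8, red, green, blue; 384x512 float32, mm along the optical axis (not along the pixel's ray), 0 where there is no reading.
- bot.camera_model(name): a dict with "fx", "fy", "cx", "cy" (pixels), "dist_coeffs" ([k1, k2, p1, p2, k3] as OpenCV has them; the pictures are not rectified), "position" and "rotation" of the camera in the world. Camera axes: x right, y down, z forward; pixel columns grow to the right and rows downward; lengths in mm; the calibration is good to about 2 mm. A picture is of the moment at which its call begins: read the wrist's pose just before it. camera_model takes no time and is no camera call; for the wrist camera it gives the pose at the moment of the call.
- bot.close_job(): hands the job in, once; it reports no verdict.
Trained networks look in the newest picture that a camera, given by its name, has taken for a name from the list of things; names that differ only in an ending like _2 or _b are one class to them, and where a whole thing is asked for, a point or a joint stands for the part that bears it (a point fixed in the world has none). Each returns a list of dicts, best first, with "conf" (0 to 1); they miss things now and then, are a little off and sometimes report something else, mostly with a low value. They report only what shows in the picture. A call takes as long as a camera call. They do not tell look-alikes from the thing itself.
- bot.find_in(camera, label): "bbox" ([left, top, width, height] in pixels, round what is visible of it).
- bot.spot_point(camera, label): "point" ([column, row] in pixels: a listed point, or the origin of a listed thing).
The state is a dict: "time": time; "joint_positions": joint angles; "dq": joint speeds; "tau": joint torques, N m; "tool_pos": TCP position; "tcp_rot": TCP orientation; "contact_force": force on the tool from outside, world axes, zero at the start; "moment": the same for the moment, N m; "grip_width": finger opening in mm.
Only numpy, scipy, OpenCV 4.12 (cv2) and the standard library are available. Lean on these libraries where they do the work, as an engineer would, in place of code of your own. Each camera call takes 0.05 s, during which the arm holds its last target.

TASK

On the sideboard stand two little pull-out tray units. First push the blue tray, which was left open, fully home from its front without reaching into it; then hook a fingertip behind the brass lip of the key tray and draw that tray out to its stop, keeping off the mirror plate on the outside of the lip. Leave the car key lying in its tray and do not disturb the candle, snow globe or salt lamp.

Things in the scene. Friction and masses are not known exactly. Their poses are not given: they have to be found in the camera images.
- key_unit: Fixed dark-wood housing of the key tray, 150 mm (its x) by 136 mm (its y), cork patch on its roof. Origin: centre of the underside, on the table. The tray slides out along its -x, roughly towards the robot. The roof, top 73 mm above the table, covers x = -27 to +75 mm; ahead of that the tray is open above. The units may swap sides.
- blue_unit: Fixed dark-wood housing of the blue tray, same shape, sizes and axes as key_unit.
- key_tray (a joint): Slide of the key tray: 0 = fully in, 0.080 m = drawn out to its stop. Starts at 0 to 12 mm. Slides with about 2 N of friction (plus some damping, 6 N per m/s) and stays where it is left.
- blue_tray (a joint): Slide of the blue tray: 0 = fully home, 0.080 m = out at its stop. Starts 45 to 70 mm open. Same friction.
- key_lip (a point): Middle of the top edge of the inner face of the key tray's brass lip, 60 mm above the table; moves with the tray, axes as key_unit. The upright lip is 124 mm wide and fills x = 0 to -10 mm; a 4 mm mirror plate is on its outside. On its +x side is the open tray, 110 mm wide inside, side walls 48 mm and floor 12 mm above the table; fully in, 48 mm is free up to the roof's edge.
- key_floor (a point): Point on the key tray's floor on its centre line, 12 mm above the table, moving with the tray (axes as key_unit). The inside of the tray reaches from x = -75 to +65 mm and y = -55 to +55 mm about it.
- mirror_front: Polished steel mirror plate, 4 x 116 x 44 mm, covering the outer (-x) face of the brass lip; moves with the key tray; not to be touched. Its origin coincides with key_unit's origin when the tray is fully in; the plate is centred 87 mm along -x from it and 34 mm up.
- blue_front (a point): Middle of the top edge of the outer (-x) face of the blue tray's front wall (moves with the tray; axes as blue_unit), 60 mm above the table. The wall is blue, 124 mm wide, 10 mm thick, and reaches from 8 to 60 mm above the table.
- blue_lining: Grey lining of the inside of the blue tray (inner face of its front wall and floor) with a black glasses case at the back; moves with the tray; not to be touched. Origin coincides with blue_unit's origin when the tray is home.
- fob_center (a point): Centre of a loose black car key, 30 x 46 x 12 mm, with a short steel blade (overall 70 mm long), 45 g, lying on the key tray's floor under the roof, 18 mm above the table at its centre.
- candle: Loose cream pillar candle, 50 mm across, 70 mm tall, standing between the units. Origin: centre of its underside.
- globe: Loose snow globe: glass ball 72 mm across on a black foot, 116 mm tall. Origin: centre of its underside.
- salt_lamp: Loose orange salt lamp on a round wooden foot 80 mm across, 108 mm tall. Origin: centre of its underside.
Things that resemble listed ones, but are neither listed nor needed, are in the scene too. Leave any green look-alike of the key_unit alone. Leave any pink look-alike of the blue_unit alone.

How it is judged (in metres and radians):
On the way, in this order (a step that is already met when the one before it is completed fails the run):
1. the blue tray is pushed home, to within 6 mm, while the key tray is still in (value of joint blue_tray below 0.006 m and value of joint key_tray below 0.03 m), for 0.2 s.
2. the key tray is drawn out to within 6 mm of its stop (value of joint key_tray above 0.074 m), for 0.2 s.
At the end, for the whole second after the job is handed in: The blue tray is home to within 6 mm, the key tray is out to within 6 mm of its 80 mm stop, and the car key lies in the key tray (value of joint blue_tray below 0.006 m and value of joint key_tray above 0.074 m and x of fob_center in the frame of key_floor between -0.075 and 0.065 m and y of fob_center in the frame of key_floor between -0.055 and 0.055 m and height (world z) of fob_center below 0.04 m); the robot touches nothing.
It fails at once if the mirror plate on the key tray's front is touched (over 0.5 N) (contact force between mirror_front and the fingers above 0.5 N or contact force between mirror_front and the arm above 0.5 N).
It fails at once if the robot touches the inside of the blue tray (over 0.5 N) (contact force between blue_lining and the fingers above 0.5 N or contact force between blue_lining and the arm above 0.5 N).
It fails at once if the car key is lifted more than about 20 mm off its tray's floor (height (world z) of fob_center above 0.04 m).
It fails at once if the candle, snow globe or salt lamp is moved more than 15 mm (distance of any of candle, globe, salt_lamp from where it was at the start of the episode above 0.015 m).
It also fails if it takes over 45 s, if anything falls off the work surface, if the arm or the gripper's body presses on something with over 40 N, if the wrist force passes 120 N, or if a joint passes its speed limit or range.

## Working session

There is one attempt and no reset: what is moved stays moved. The work goes in short steps, Python scripts to look and compute and a shell command to move; the robot and the scene stay as the last step left them, time stands still between calls to the robot, and variables do not carry over. Pictures are saved under pics/ and viewed, and the job is handed in when it is done.

```bash
mkdir -p pics; cat > h.py <<'E'
import numpy as np, cv2
from plant import bot
def cam(n):
    m=bot.camera_model(n);K=np.array([[m['fx'],0,m['cx']],[0,m['fy'],m['cy']],[0,0,1]]);return m,K,np.array(m['dist_coeffs'],float),np.array(m['position'],float),np.array(m['rotation'],float)
def ray(n,px):
    m,K,d,p,R=cam(n);u=cv2.undistortPoints(np.array([[px]],float),K,d)[0,0]
    return p,R@np.array([u[0],u[1],1.])
def at_z(n,px,z):
    p,r=ray(n,px);return p+r*(z-p[2])/r[2]
def at_d(n,px,dep):
    p,r=ray(n,px);c,l=int(round(px[0])),int(round(px[1]));w=dep[max(0,l-1):l+2,max(0,c-1):c+2];w=w[w>0]
    return p+r*np.median(w) if w.size else None
def proj(n,P):
    m,K,d,p,R=cam(n);q=(np.atleast_2d(P)-p)@R
    return cv2.projectPoints(q,np.zeros(3),np.zeros(3),K,d)[0][:,0]
def save(f,im): cv2.imwrite('pics/'+f,im[:,:,::-1])
E
python3 - <<'E'
from h import *
np.set_printoptions(precision=1,suppress=True)
print(cam('scene')[3:],cam('side')[3:])
o=bot.get_obs();print(o)
for n in('scene','side'):
    im,d=bot.capture(n);save(n+'0.png',im);np.save(n+'0.npy',d)
    for l in['key_lip','blue_front','key_unit','blue_unit','fob_center','candle','globe','salt_lamp']:
        for r in bot.spot_point(n,l)[:3]: print(n,l,np.array(r['point']),round(r['conf'],2),at_d(n,r['point'],d))
E
```

```text
(array([1092.3, -492.2, 1163.7]), array([-2.5, -0. ,  0.9])) (array([ 57.9, 847.1, 592.8]), array([-2.1,  0. , -2.6]))
{'time': 0.0, 'joint_positions': array([-1.4,  0.3,  1.5, -0. ,  1.3, -0.1]), 'dq': array([-0.,  0., -0.,  0., -0., -0.]), 'tau': array([ -0. , -43.1, -24.4,   0.1,   0.1,  -0. ]), 'tool_pos': array([ 166. , -497.6,  226. ]), 'tcp_rot': array([-1.7,  1.6,  1.7]), 'contact_force': array([ 0. , -0.1,  0.4]), 'moment': array([0., 0., 0.]), 'grip_width': 91.94886959685563}
scene key_lip [304.5 172.2] 0.91 [1817.6  233.1 1889.1]
scene key_lip [236.4 131.3] 0.57 [2532.1  947.6 2603.6]
scene blue_front [193.7 227.6] 0.55 [2719.  1134.5 2790.5]
scene blue_front [183.3 163.7] 0.55 [2903.6 1319.1 2975.1]
scene key_unit [317.2 198.6] 0.77 [1663.1   78.6 1734.5]
scene blue_unit [229.5 266.4] 0.96 [2259.2  674.7 2330.7]
scene blue_unit [201.2 188.6] 0.75 [2651.7 1067.2 2723.2]
scene candle [270.5 217.6] 0.88 [2029.2  444.7 2100.7]
scene globe [353.  154.5] 0.87 [1402.6 -181.8 1474.1]
scene salt_lamp [168.3 316.7] 0.97 [2626.9 1042.4 2698.4]
side key_lip [320.7 240.6] 0.69 [-2599.8 -1810.5 -2064.8]
side key_lip [203.  218.2] 0.66 [-2423.8 -1634.5 -1888.8]
side key_lip [139.3 286. ] 0.38 [-1542.3  -753.  -1007.3]
side blue_front [286.1 164.2] 0.79 [-3555.1 -2765.8 -3020.1]
side blue_front [344.3 196.3] 0.63 [-3339.5 -2550.2 -2804.5]
side key_unit [185.  230.2] 0.89 [-2061.4 -1272.2 -1526.5]
side key_unit [292.1 248.7] 0.82 [-2421.6 -1632.4 -1886.7]
side blue_unit [317.5 202.2] 0.76 [-3124.8 -2335.6 -2589.9]
side blue_unit [246.  172.2] 0.57 [-3251.4 -2462.2 -2716.5]
side fob_center [177.7 219.8] 0.52 [-2206.2 -1416.9 -1671.2]
side candle [226.7 202. ] 0.77 [-2802.2 -2013.  -2267.3]
side globe [138.9 281.9] 0.69 [-1550.7  -761.4 -1015.7]
side salt_lamp [275.8 151.8] 0.96 [-4067.6 -3278.3 -3532.6]
```

```bash
sed -i "s/np.array(m\['rotation'\],float)/Rot.from_euler('xyz',m['rotation']).as_matrix()/; 1a from scipy.spatial.transform import Rotation as Rot" h.py
python3 - <<'E'
from h import *
np.set_printoptions(precision=1,suppress=True)
Z={'key_lip':60,'blue_front':60,'fob_center':18}
for n in('scene','side'):
    d=np.load(n+'0.npy')
    for l in['key_lip','blue_front','key_unit','blue_unit','fob_center','candle','globe','salt_lamp']:
        for r in bot.spot_point(n,l)[:3]: print(n,l,np.array(r['point']),round(r['conf'],2),at_z(n,r['point'],Z.get(l,0)),at_d(n,r['point'],d))
print(Rot.from_euler('xyz',bot.get_obs()['tcp_rot']).as_matrix())
E
```

```text
scene key_lip [304.5 172.2] 0.91 [580.5 198.1  60. ] [576.7 203.2  51.8]
scene key_lip [236.4 131.3] 0.57 [280.6 133.1  60. ] [273.4 138.6  50.2]
scene blue_front [193.7 227.6] 0.55 [ 517.5 -228.3   60. ] [ 487.5 -214.5    2.4]
scene blue_front [183.3 163.7] 0.55 [ 283.5 -108.7   60. ] [ 286.6 -110.1   64.1]
scene key_unit [317.2 198.6] 0.77 [664.6 189.3   0. ] [692.7 144.6  76.4]
scene blue_unit [229.5 266.4] 0.96 [ 671.4 -206.7    0. ] [ 698.6 -225.2   75.3]
scene blue_unit [201.2 188.6] 0.75 [ 373.1 -102.     0. ] [ 421.9 -128.5   79. ]
scene candle [270.5 217.6] 0.88 [619.2  10.8   0. ] [646.8 -18.6  68. ]
scene globe [353.  154.5] 0.87 [608.1 437.3   0. ] [618.3 417.6  24.6]
scene salt_lamp [168.3 316.7] 0.97 [ 682.2 -440.9    0. ] [ 701.5 -443.3   54.8]
side key_lip [320.7 240.6] 0.69 [266.7 142.4  60. ] [266.1 144.6  61.7]
side key_lip [203.  218.2] 0.66 [582.3 196.1  60. ] [627.9 139.5  13.7]
side key_lip [139.3 286. ] 0.38 [546.  470.9  60. ] [586.7 439.5  15.6]
side blue_front [286.1 164.2] 0.79 [ 529.9 -230.6   60. ] [ 530.1 -231.2   59.7]
side blue_front [344.3 196.3] 0.63 [ 279.8 -100.7   60. ] [ 280.2 -102.1   59.2]
side key_unit [185.  230.2] 0.89 [649.6 198.6   0. ] [601.9 250.9  47.8]
side key_unit [292.1 248.7] 0.82 [344.8 132.6   0. ] [319.6 195.2  52. ]
side blue_unit [317.5 202.2] 0.76 [ 370.1 -129.     0. ] [342.4 -42.7  52.4]
side blue_unit [246.  172.2] 0.57 [ 686.9 -214.7    0. ] [ 647.7 -148.4   37. ]
side fob_center [177.7 219.8] 0.52 [683.7 186.5  18. ] [675.3 195.4  25.8]
side candle [226.7 202. ] 0.77 [630.6   7.8   0. ] [623.5  18.1   7.3]
side globe [138.9 281.9] 0.69 [611.8 418.9   0. ] [593.  433.4  20.1]
side salt_lamp [275.8 151.8] 0.96 [ 675. -448.    0.] [ 657.8 -411.9   16.6]
[[ 0.   0.3 -0.9]
 [-0.  -0.9 -0.3]
 [-1.   0.   0. ]]
```

View pics/scene0.png

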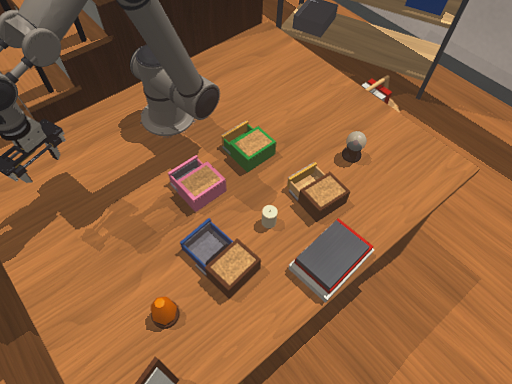

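View pics/side0.png

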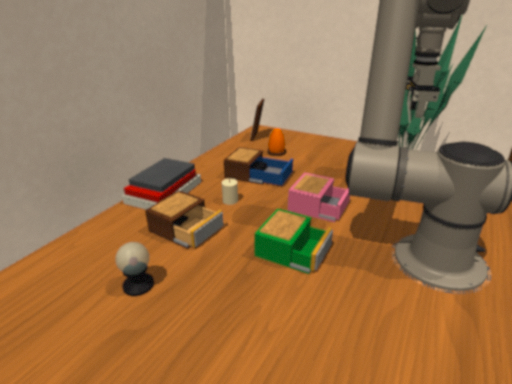

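```bash
cat > fit.py <<'E'
from h import *
from scipy.optimize import minimize
np.set_printoptions(precision=1,suppress=True)
def cloud(n,d):
    m,K,dc,p,R=cam(n);v,u=np.nonzero(d>0)
    q=cv2.undistortPoints(np.stack([u,v],1).astype(float)[:,None],K,dc)[:,0]
    return p+(np.c_[q,np.ones(len(q))]*d[v,u][:,None])@R.T
if __name__=='__main__':
  for n in('scene','side'):
    P=cloud(n,np.load(n+'0.npy'))
    for nm,c in(('key',(660,193)),('blue',(683,-212))):
        for s,zr in(('roof',(66,80)),('walls',(53,65))):
            Q=P[(np.hypot(P[:,0]-c[0],P[:,1]-c[1])<190)&(P[:,2]>zr[0])&(P[:,2]<zr[1])]
            if s=='roof': Q=Q[np.hypot(Q[:,0]-c[0]-23,Q[:,1]-c[1])<95]
            else:
                Q=Q[(np.hypot(Q[:,0]-c[0],Q[:,1]-c[1])>55)&(Q[:,0]<c[0]-30)&(abs(Q[:,1]-c[1])<100)]
            r=cv2.minAreaRect(Q[:,:2].astype(np.float32)); print(n,nm,s,len(Q),np.median(Q[:,2]),r)
E
python3 fit.py; python3 - <<'E'
from h import *
im,_=bot.capture('scene');save('z1.png',cv2.resize(im[140:300,150:390],None,fx=3.3,fy=3.3,interpolation=cv2.INTER_CUBIC))
im,_=bot.capture('side');save('z2.png',cv2.resize(im[130:280,120:360],None,fx=3.3,fy=3.3,interpolation=cv2.INTER_CUBIC))
E
```

```text
scene key roof 1051 75.86684818584672 ((683.9783935546875, 189.38766479492188), (140.04931640625, 103.840576171875), 85.66954803466797)
scene key walls 121 60.93063024677622 ((572.2010498046875, 200.26104736328125), (124.07215118408203, 46.40742874145508), 69.205078125)
scene blue roof 1484 75.55450813888092 ((694.8873901367188, -210.19696044921875), (103.27458190917969, 136.86300659179688), 6.683668613433838)
scene blue walls 162 59.96148497277818 ((571.4043579101562, -225.57565307617188), (100.7155990600586, 123.19039154052734), 4.9886579513549805)
side key roof 993 74.41562494106415 ((683.68994140625, 188.0373992919922), (139.62881469726562, 106.58460998535156), 84.70753479003906)
side key walls 201 58.89434226501237 ((574.1390380859375, 184.48828125), (63.51803207397461, 139.58123779296875), 21.801156997680664)
side blue roof 458 74.35945663123533 ((692.6649169921875, -211.50132751464844), (102.7856216430664, 145.96075439453125), 5.8939738273620605)
side blue walls 81 60.30124825087307 ((589.3619384765625, -218.07566833496094), (137.98019409179688, 130.59791564941406), 5.7203755378723145)
```

View pics/z1.png

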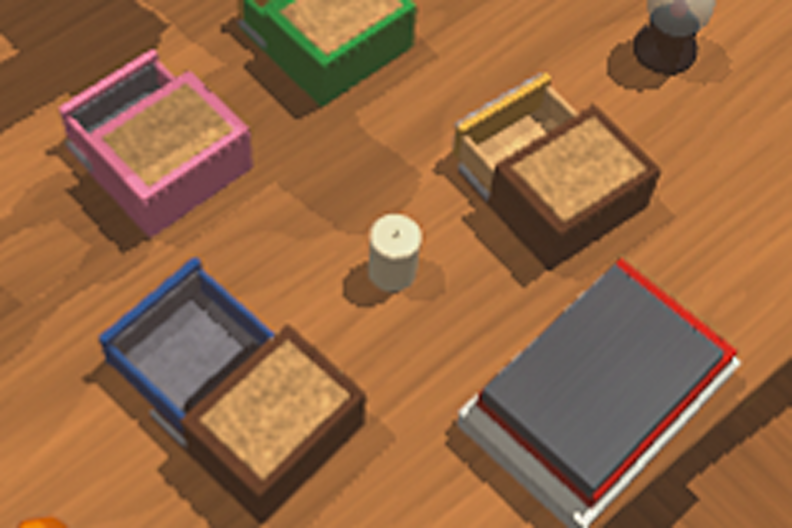

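View pics/z2.png

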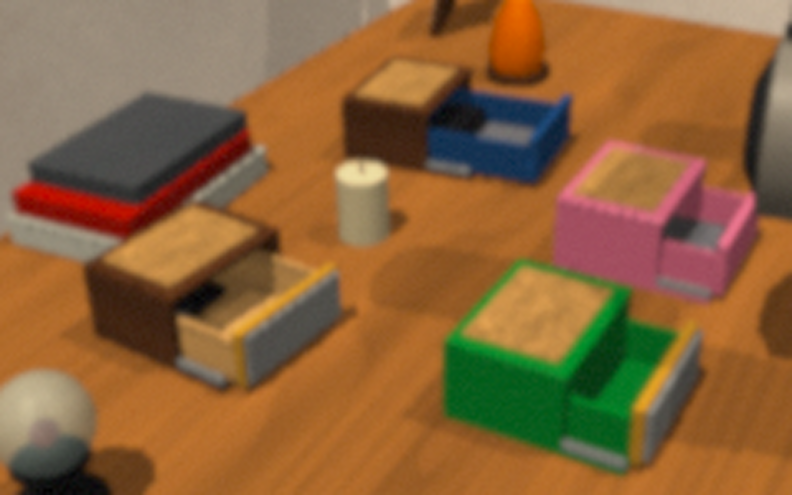

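The dark-wood key unit is on the left, with its roof at about (684, 189) and yaw −4.8°. The blue unit is on the right, with its roof at about (694, −211), yaw +6° and its tray about 60 mm open. The green and pink units are look-alikes. Next I'll work out the first travel move.

```bash
cat > go.py <<'E'
import sys
from h import *
np.set_printoptions(precision=3,suppress=True)
x,y,z,yaw=map(float,sys.argv[1:5])   # target mm, unit yaw deg
o=bot.get_obs();R=Rot.from_euler('xyz',o['tcp_rot']).as_matrix()
a=np.degrees(np.arctan2(R[1,1],R[0,1]));t=-90+yaw
print('t',o['time'],'pos',o['tool_pos'],'F',o['contact_force'],'grip',o['grip_width'],'x-axis',R[:,0])
print('turn about tool x (first):',np.radians(a-t))
Rt=R@Rot.from_rotvec([np.radians(a-t),0,0]).as_matrix()
d=np.array([x,y,z])-o['tool_pos']
print('shift cm, current axes',R.T@d/10,' after turn',Rt.T@d/10)
E
python3 go.py 486 -233 200 6
```

```text
t 1.8 pos [ 166.071 -498.073  226.761] F [-0.285  0.501  0.025] grip 91.87724404989875 x-axis [ 0. -0. -1.]
turn about tool x (first): 0.21710438695404852
shift cm, current axes [  2.672 -15.028 -38.735]  after turn [  2.672 -23.018 -34.588]
```

```bash
python3 -m handwheel '[[[0,0,0,0.1085],[0,0,0,0.1085],[0,-1.9,-2.8,0],[0,-1.9,-2.8,0],[0,-1.9,-2.8,0],[0,-1.9,-2.8,0],[0,-1.9,-2.8,0],[0,-1.9,-2.8,0]]]' 0
python3 -m handwheel '[[[0.4,-1.9,-2.9,0],[0.5,-1.9,-2.9,0],[0.5,-1.9,-2.9,0],[0.5,-1.9,-2.9,0],[0.5,-1.9,-2.9,0],[0.3,-1.9,-2.9,0],[0,0,0,0],[0,0,0,0]]]'
python3 go.py 486 -233 35 6
```

```text
time: 2.47
tool_pos: [322.2, -365.9, 226.9]
tcp_rot: [1.982, 1.57, -1.055]
contact_force: [1.1, -0.9, 0.7]
grip_width: 43.1
time: 3.13
tool_pos: [483.2, -234.2, 199.3]
tcp_rot: [-0.461, 1.57, 2.789]
contact_force: [0.3, -0.4, -0.2]
grip_width: 0.4
t 3.1333 pos [ 483.165 -234.207  199.28 ] F [ 0.259 -0.418 -0.226] grip 0.4047489464256402 x-axis [-0.001  0.    -1.   ]
turn about tool x (first): 0.0035626968819114234
shift cm, current axes [16.428 -0.084 -0.305]  after turn [16.428 -0.085 -0.305]
```

```bash
python3 - <<'E'
from h import *
np.set_printoptions(precision=1,suppress=True)
im,d=bot.capture('wrist');save('w1.png',im)
Z={'blue_front':60}
for l in['blue_front','blue_unit']:
    for r in bot.spot_point('wrist',l)[:3]: print(l,np.array(r['point']),round(r['conf'],2),at_z('wrist',r['point'],Z.get(l,0)),at_d('wrist',r['point'],d))
E
```

```text
blue_front [137.9 340.5] 0.96 [ 280.4 -112.4   60. ] [222.6 -89.5   0.2]
blue_front [265.5 131.2] 0.71 [ 524.9 -230.    60. ] [ 524.8 -230.    59.1]
blue_unit [151.  247.5] 0.91 [ 365.8 -110.     0. ] [ 407.3 -134.1   73.5]
```

View pics/w1.png

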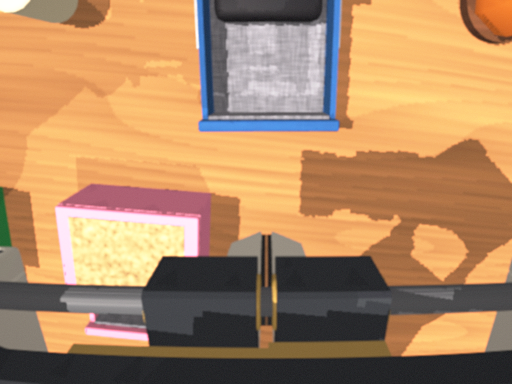

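```bash
python3 -m handwheel '[[[3,0,0,0],[3,0,0,0],[3,0,0,0],[3,0,0,0],[2.4,0,0,0],[2,0,0,0],[0,0,0,0]]]'
python3 -m handwheel '[[[0,0,-1,0],[0,0,-1,0],[0,0,-1,0],[0,0,-0.7,0],[0,0,-0.6,0],[0,0,-0.6,0],[0,0,-0.6,0]]]'
python3 -m handwheel '[[[0,0,-0.6,0],[0,0,-0.6,0],[0,0,-0.5,0],[0,0,-0.5,0],[0,0,-0.5,0]]]'
python3 go.py 575 -224 35 6
```

```text
time: 3.87
tool_pos: [479.3, -235.3, 32.4]
tcp_rot: [-0.668, 1.564, 2.576]
contact_force: [-0.9, -0.1, -0.7]
grip_width: 0.1
time: 4.45
tool_pos: [537.8, -229.9, 36.4]
tcp_rot: [2.191, 1.57, -0.846]
contact_force: [-2.6, -0.9, 1.3]
grip_width: 0.4
time: 4.87
tool_pos: [564.2, -226.8, 35.6]
tcp_rot: [-0.667, 1.57, 2.58]
contact_force: [-2.0, -1.0, 1.8]
grip_width: 0.3
t 4.8667 pos [ 564.24  -226.783   35.599] F [-2.037 -1.04   1.769] grip 0.3127521522193447 x-axis [-0.  0. -1.]
turn about tool x (first): 6.615506322833833e-05
shift cm, current axes [ 0.06  -0.164 -1.099]  after turn [ 0.06  -0.164 -1.099]
```

```bash
python3 -m handwheel '[[[0,0,-0.4,0],[0,0,-0.3,0],[0,0,0,0]]]'
python3 -m handwheel '[[[0,0,-0.2,0],[0,0,0,0]]]'
python3 -m handwheel '[[[0,0,-0.2,0],[0,0,0,0]]]'
```

```text
time: 5.12
tool_pos: [571.6, -226.1, 35.6]
tcp_rot: [2.887, 1.57, -0.15]
contact_force: [-0.8, -0.0, -1.0]
grip_width: 0.3
time: 5.28
tool_pos: [573.0, -226.0, 35.6]
tcp_rot: [2.972, 1.571, -0.064]
contact_force: [-0.5, 0.6, -0.5]
grip_width: 0.2
time: 5.45
tool_pos: [574.9, -225.8, 35.6]
tcp_rot: [-0.586, 1.571, 2.66]
contact_force: [-1.2, 0.2, -0.4]
grip_width: 0.3
```

```bash
python3 -m handwheel '[[[0,0,-0.2,0],[0,0,0,0]]]'
python3 -m handwheel '[[[0,0,-0.2,0],[0,0,0,0]]]'
python3 -m handwheel '[[[0,0,-0.15,0],[0,0,0,0]]]'
```

```text
time: 5.62
tool_pos: [576.6, -225.6, 35.6]
tcp_rot: [-0.178, 1.57, 3.068]
contact_force: [-2.8, -0.4, 0.3]
grip_width: 0.5
time: 5.78
tool_pos: [576.6, -225.6, 35.6]
tcp_rot: [-0.184, 1.566, 3.063]
contact_force: [-10.6, -1.5, 5.6]
grip_width: 0.4
time: 5.95
tool_pos: [576.7, -225.5, 35.6]
tcp_rot: [-0.201, 1.563, 3.046]
contact_force: [-16.2, -2.4, 8.5]
grip_width: 0.3
```

The stop is reached: position holds at 576.6 while the force climbs to 16 N. I'll back off, lift, and move to a point above the key tray.

```bash
python3 -m handwheel '[[[0,0,0.8,0],[0,0,1.5,0],[0,0,1.5,0],[-3,0,0,0],[-4,0,0,0],[-4,0,0,0],[-4,0,0,0],[0,0,0,0]]]'
python3 go.py 515 203 185 -4.8
```

```text
time: 6.62
tool_pos: [546.6, -231.3, 195.0]
tcp_rot: [2.537, 1.553, -0.5]
contact_force: [1.0, -1.2, 0.1]
grip_width: 0.4
t 6.6167 pos [ 546.637 -231.321  194.973] F [ 1.016 -1.154  0.059] grip 0.36500906963073615 x-axis [ 0.015 -0.008 -1.   ]
turn about tool x (first): 0.1884679789216422
shift cm, current axes [  0.589 -43.533  -1.384]  after turn [  0.589 -43.021   6.796]
```

```bash
python3 -m handwheel '[[[0,0,0,0.094],[0,0,0,0.094],[0,-3.6,0.6,0],[0,-3.6,0.6,0],[0,-3.6,0.6,0],[0,-3.6,0.6,0],[0,-3.6,0.6,0],[0,-3.6,0.6,0]]]'
python3 -m handwheel '[[[0,-3.6,0.5,0],[0,-3.6,0.5,0],[0,-3.6,0.5,0],[0,-3.6,0.5,0],[0,-3.6,0.5,0],[0,-3.4,0.6,0],[0,0,0,0],[0,0,0,0]]]'
cat > w.py <<'E'
from h import *
import sys
np.set_printoptions(precision=1,suppress=True)
im,d=bot.capture('wrist');save(sys.argv[1],im);np.save('w.npy',d)
Z={'key_lip':60,'fob_center':18}
for l in['key_lip','fob_center','key_unit','mirror_front']:
    for r in bot.spot_point('wrist',l)[:3]: print(l,np.array(r['point']),round(r['conf'],2),at_z('wrist',r['point'],Z.get(l,0)),at_d('wrist',r['point'],d))
im,d=bot.capture('scene');save('s_'+sys.argv[1],cv2.resize(im[140:300,150:390],None,fx=3.3,fy=3.3))
E
python3 w.py w2.png; python3 go.py 605 195 200 -4.8
```

```text
time: 7.28
tool_pos: [524.7, -9.3, 185.9]
tcp_rot: [-3.026, 1.569, 0.032]
contact_force: [0.9, 0.3, -0.0]
grip_width: 0.4
time: 7.95
tool_pos: [511.4, 206.7, 185.6]
tcp_rot: [-2.703, 1.569, 0.359]
contact_force: [-0.5, -1.3, -0.3]
grip_width: 0.2
key_lip [270.8 102.8] 0.7 [579.7 196.   60. ] [579.5 196.   57.4]
key_unit [271.4   7.6] 0.7 [662.6 187.1   0. ] [648.8 189.2  72.7]
t 8.25 pos [511.86  203.714 185.765] F [-0.063 -0.246 -0.414] grip 0.4207497101307844 x-axis [ 0. -0. -1.]
turn about tool x (first): -0.001340326720416918
shift cm, current axes [-1.42   0.076 -9.355]  after turn [-1.42   0.089 -9.355]
```

View pics/w2.png

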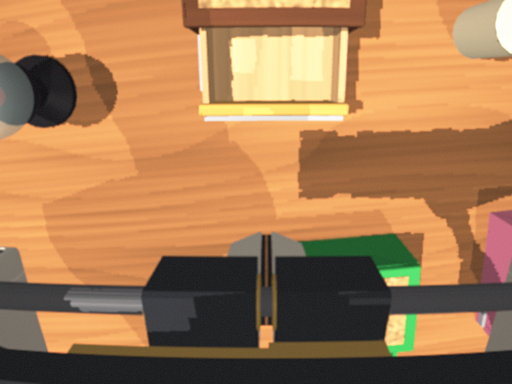

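View pics/s_w2.png

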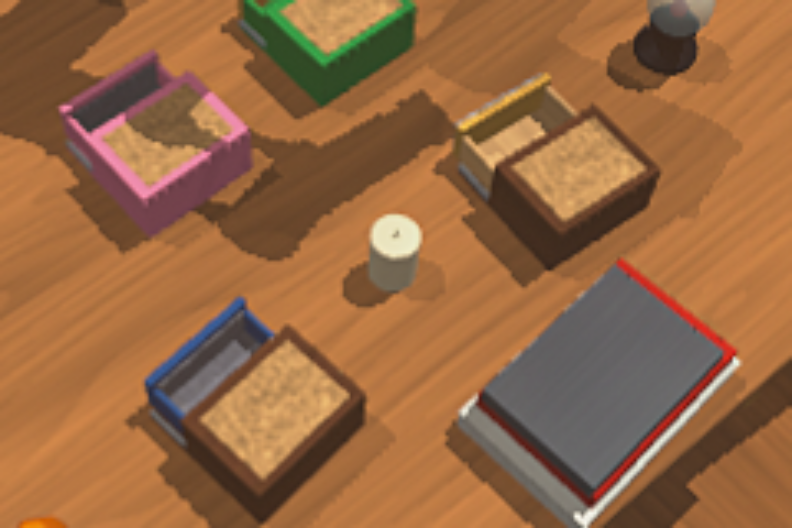

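```bash
python3 -m handwheel '[[[0,0,-3,0],[0,0,-3,0],[0,0,-3,0],[0,0.1,0,0],[0,0,0,0],[0,0,0,0]]]'
python3 go.py 603 195 30 -4.8
```

```text
time: 8.75
tool_pos: [600.5, 195.7, 185.2]
tcp_rot: [0.202, 1.569, -3.024]
contact_force: [0.8, 0.3, -0.8]
grip_width: 0.1
t 8.75 pos [600.537 195.654 185.23 ] F [ 0.823  0.338 -0.806] grip 0.12656182225795815 x-axis [-0.001 -0.    -1.   ]
turn about tool x (first): -0.0006309127783519742
shift cm, current axes [15.523  0.04  -0.272]  after turn [15.523  0.04  -0.272]
```

```bash
python3 -m handwheel '[[[2.5,0,-0.4,0],[2.5,0,0,0],[2.5,0,0,0],[2,0,0,0],[0,0,0,0]]]'
python3 go.py 603 195 30 -4.8
```

```text
time: 9.17
tool_pos: [601.3, 195.6, 86.7]
tcp_rot: [0.275, 1.562, -2.949]
contact_force: [-1.1, 0.3, -1.2]
grip_width: 0.2
t 9.1667 pos [601.327 195.557  86.698] F [-1.109  0.286 -1.16 ] grip 0.17780921558946572 x-axis [-0.008 -0.002 -1.   ]
turn about tool x (first): 0.0007519047580025354
shift cm, current axes [ 5.668  0.029 -0.218]  after turn [ 5.668  0.028 -0.218]
```

```bash
python3 -m handwheel '[[[0,0,-0.1,0],[1.2,0,0,0],[1.2,0,0,0],[1.2,0,0,0],[1,0,0,0],[0.8,0,0,0],[0,0,0,0]]]'
python3 w.py w3.png; python3 go.py 603 195 30 -4.8
```

```text
time: 9.75
tool_pos: [604.7, 195.7, 34.2]
tcp_rot: [0.297, 1.567, -2.928]
contact_force: [-0.5, -0.3, -0.3]
grip_width: 0.4
key_lip [269.8 327.1] 0.58 [578.4 197.2  60. ] [578.9 197.2  60.5]
key_unit [269.  131.9] 0.74 [663.9 190.5   0. ] [675.  190.1  76.5]
t 10.05 pos [606.541 196.069  37.376] F [ 0.628  0.232 -0.214] grip 0.3643423414749667 x-axis [ 0.001  0.    -1.   ]
turn about tool x (first): 0.0005845921708911695
shift cm, current axes [0.737 0.136 0.345]  after turn [0.737 0.136 0.345]
```

View pics/w3.png

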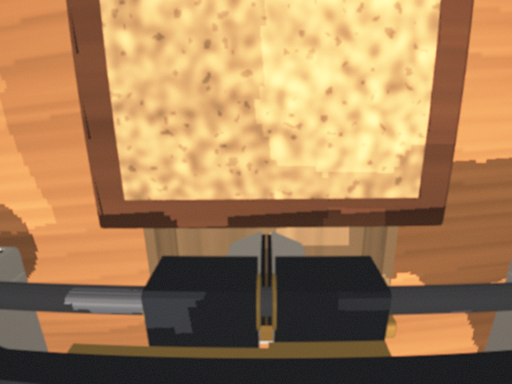

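View pics/s_w3.png

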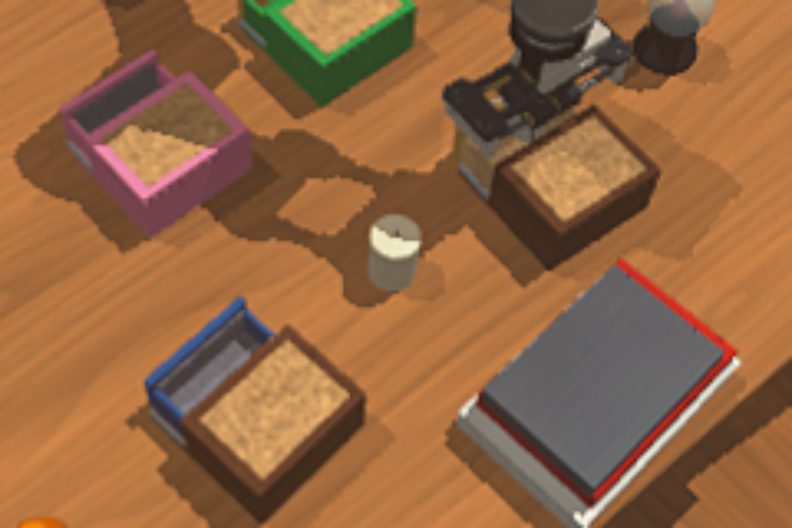

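```bash
python3 -m handwheel '[[[0.5,0,0,0],[0,0,0.5,0],[0,0,0.5,0],[0,0,0.5,0],[0,0,0.5,0],[0,0,0.5,0],[0,0,0.5,0],[0,0,0.5,0]]]'
python3 -m handwheel '[[[0,0,0.5,0],[0,0,0.5,0],[0,0,0.5,0],[0,0,0.5,0],[0,0,0.5,0],[0,0,0.5,0],[0,0,0.5,0],[0,0,0,0]]]'
python3 go.py 515 202 32 -4.8
```

```text
time: 10.72
tool_pos: [571.0, 198.8, 31.8]
tcp_rot: [2.988, 1.57, -0.236]
contact_force: [2.4, -0.2, -1.6]
grip_width: 0.3
time: 11.38
tool_pos: [534.9, 202.1, 31.6]
tcp_rot: [0.028, 1.569, 3.087]
contact_force: [0.6, 0.5, 0.6]
grip_width: 0.5
t 11.3833 pos [534.885 202.08   31.614] F [0.601 0.496 0.569] grip 0.4616876077388401 x-axis [-0.002  0.    -1.   ]
turn about tool x (first): 0.0006920871386514938
shift cm, current axes [-0.035  0.173  1.981]  after turn [-0.035  0.174  1.981]
```

```bash
python3 -m handwheel '[[[0,0,0.5,0],[0,0,0.5,0],[0,0,0.4,0],[0,0,0.3,0],[0,0,0,0]]]'
python3 -m handwheel '[[[0,0,0.2,0],[0,0,0,0]]]'
python3 -m handwheel '[[[0,0,0.2,0],[0,0,0,0]]]'
python3 -m handwheel '[[[0,0,0.2,0],[0,0,0,0]]]'
```

```text
time: 11.8
tool_pos: [518.4, 203.4, 31.6]
tcp_rot: [0.162, 1.57, -3.062]
contact_force: [0.3, 0.6, -0.4]
grip_width: 0.5
time: 11.97
tool_pos: [518.3, 203.4, 31.7]
tcp_rot: [-3.003, 1.569, 0.056]
contact_force: [4.5, -0.7, -2.2]
grip_width: 0.3
time: 12.13
tool_pos: [518.2, 203.4, 31.8]
tcp_rot: [-2.999, 1.565, 0.06]
contact_force: [10.7, -1.4, -7.2]
grip_width: 0.5
time: 12.3
tool_pos: [518.2, 203.5, 32.0]
tcp_rot: [-2.994, 1.561, 0.064]
contact_force: [16.4, -2.0, -12.3]
grip_width: 0.6
```

The key tray is at its stop: it holds at 518.2 while the force climbs to 16 N. I'll release forward and lift clear.

```bash
python3 -m handwheel '[[[0,0,-0.6,0],[0,0,-0.8,0],[0,0,-0.8,0],[-1.5,0,0,0],[-3,0,0,0],[-4,0,0,0],[-4,0,0,0],[-3,0,0,0]]]'
python3 -m handwheel '[[[0,0,3,0],[0,0,3,0],[0,0,3,0],[0,0,0,0],[0,0,0,0],[0,0,0,0]]]'
python3 - <<'E'
from h import *
np.set_printoptions(precision=1,suppress=True)
Z={'key_lip':60,'blue_front':60,'fob_center':18}
for n in('scene','side','wrist'):
    im,d=bot.capture(n);save(n+'9.png',im if n=='wrist' else cv2.resize(im[120:340,110:400],None,fx=2.7,fy=2.7))
    for l in['key_lip','blue_front','fob_center','candle','globe','salt_lamp']:
        for r in bot.spot_point(n,l)[:3]: print(n,l,np.array(r['point']),round(r['conf'],2),at_z(n,r['point'],Z.get(l,0)))
print(bot.get_obs()['time'],bot.get_obs()['contact_force'])
E
```

```text
time: 12.97
tool_pos: [535.8, 202.1, 190.0]
tcp_rot: [-2.744, 1.569, 0.314]
contact_force: [0.2, 0.3, 0.2]
grip_width: 0.6
time: 13.47
tool_pos: [446.5, 209.5, 187.1]
tcp_rot: [-2.866, 1.57, 0.192]
contact_force: [0.1, 0.4, 0.0]
grip_width: 0.0
scene key_lip [235.9 129.6] 0.88 [272.6 137.   60. ]
scene key_lip [292.  156.3] 0.71 [500.6 213.   60. ]
scene blue_front [207.2 242.3] 0.83 [ 586.4 -225.8   60. ]
scene blue_front [317.5 196.1] 0.25 [680.2 162.1  60. ]
scene candle [266.6 222.5] 0.83 [625.3 -12.1   0. ]
scene globe [352.4 154.9] 0.93 [608. 434.   0.]
scene salt_lamp [169.4 313.9] 0.56 [ 677.4 -434.     0. ]
side key_lip [225.3 227.5] 0.98 [504.7 205.   60. ]
side key_lip [320.2 240. ] 0.73 [268.6 140.6  60. ]
side blue_front [347.4 194.4] 0.97 [ 275.  -116.5   60. ]
side blue_front [272.3 159.6] 0.85 [ 591.4 -244.1   60. ]
side fob_center [196.8 229.1] 0.56 [605.9 198.5  18. ]
side candle [205.9 235.1] 0.27 [582.6 189.9   0. ]
side globe [138.9 285. ] 0.89 [604.2 426.6   0. ]
side globe [202.4 235.8] 0.61 [589.3 197.3   0. ]
side salt_lamp [276.3 150.9] 0.72 [ 677.5 -458.1    0. ]
wrist key_lip [271.4 108.1] 0.58 [509.2 200.7  60. ]
wrist globe [33.  21.4] 0.8 [610.8 424.9   0. ]
14.5167 [ 0.1 -0.4 -0.5]
```

View pics/scene9.png

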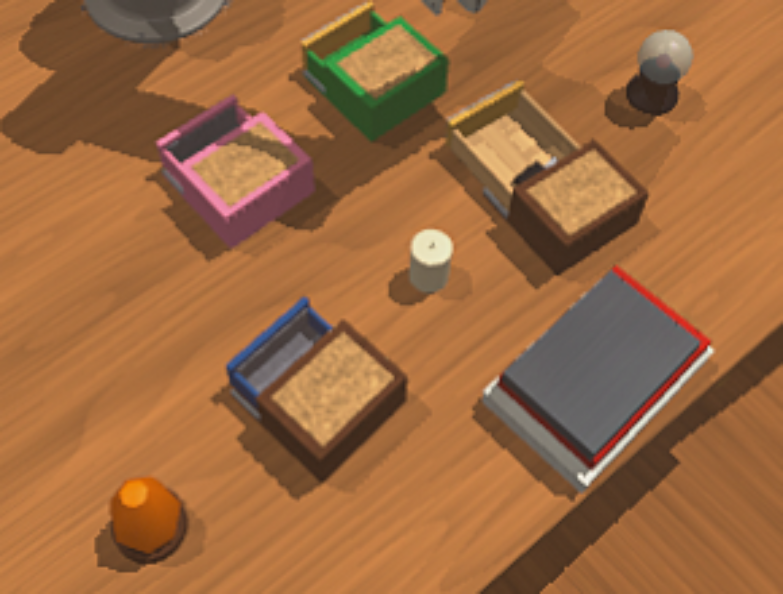

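View pics/wrist9.png

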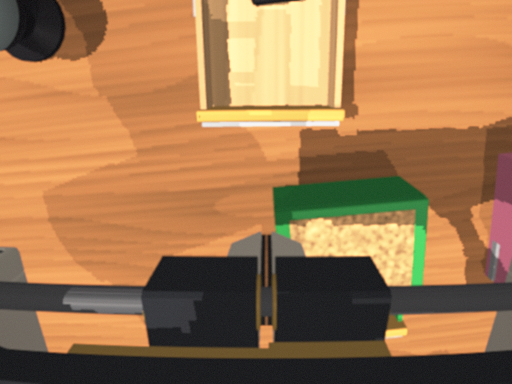

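View pics/side9.png

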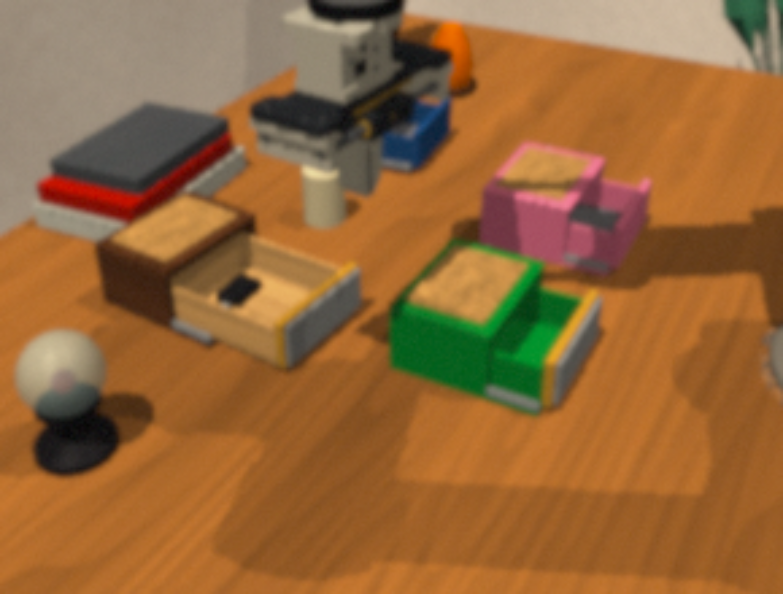

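The pictures agree: the blue tray is home with its front at about (586, −226). The key tray is fully out with the key lying on its floor, and the candle, globe and lamp stand where they were. Handing in.

```bash
python3 -c "
from plant import bot
print(bot.close_job(), bot.get_obs()['time'])"
```

```text
the job is handed in; nothing more can be done
the job is handed in; nothing more can be done
```

I pushed the blue tray home from its outer face, then drew the key tray out to its stop with the shut fingertips behind the brass lip. The arm was lifted clear and I handed the job in just after 14.5 s; it gives no verdict.

- **Blue tray:** it stopped with the finger at x = 576.6 mm, where the force rose to about 16 N. That puts its front at about x = 586 mm, against 585.6 mm expected when fully home. The scene camera also reads 586 mm. The side camera's 591 mm was less certain, because the gripper partly blocked that view.
- **Key tray:** it stopped with the finger at x = 518.2 mm, where the force again rose to about 16 N. The cameras put the lip at x = 501 to 509 mm. From my own fit of the unit's position, that is about 76 to 85 mm out, against the 80 mm stop. I took the firm stop as the deciding sign.
- **Car key:** it lies on the floor of its tray, seen in the side and scene pictures.
- **Mirror plate and blue lining:** the fingers stayed behind the lip and outside the blue tray. I saw no sign of contact with either, but there was no separate reading for them.
- **Candle, globe and salt lamp:** all three look undisturbed. Position readings before and after mostly differ by 10 mm or less. The exceptions are one candle reading 24 mm off from the scene camera and two side-camera false hits inside the key tray (one labelled candle, one globe). I put these down to detector noise, as the candle is upright in the pictures and the arm never came near it.

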